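Pack the field calibration kit into its fitted tray

TASK

Pack the field calibration kit: pick out the blue wax tin, the brass calibration mass, the small steel calibration mass and the fresh green battery cell from the things standing together at the left, and put each fully home in the black tray insert whose well is cut for it, upright, the cell lying in its slot either way round. Lower each thing in, do not let it drop. The red grease tin and the spent red cell beside them are not part of the kit: leave them where they are.

Things in the scene. Friction and masses are not known exactly. Their poses are not given: they have to be found in the camera images.
- wax: Round flat tin, blue lid on a white base, lid fixed: 63 mm diameter, 22 mm high, about 60 g. Origin: centre of its underside; z up. Grip across the blue lid (the upper 13 mm).
- brass_mass: Calibration mass of brass (gold colour), a 36 mm cylinder, about 33 mm high, with a narrower knob on top, 52 mm high in all, about 200 g. Origin: centre of its underside; z up. Its cylinder may be gripped; treat the knob as a solid taper.
- steel_mass: Small calibration mass of bright steel, a 20 mm cylinder, about 19 mm high, with a knob on top, 30 mm high in all, about 50 g. Origin: centre of its underside; z up. Its cylinder may be gripped; treat the knob as a solid taper.
- cell: Battery cell with a green sleeve and white end, lying on its side: 15 mm thick, 50 mm long along its y axis, 15 mm high, 23 g; it does not roll. Origin: on its underside below its middle; z up.
- insert_wide: Tray insert for the wax tin. Black board 100 x 100 x 25 mm, fixed in one of four places of a tray. Origin: centre of its underside, 3 mm above the bench; z up, x, y along its sides. In its middle a well with yellow floor and outline and a 45 degree lead-in bevel 5 mm wide. Round well 72 mm across (82 mm at the mouth), 9 mm deep: floor 16 mm above the origin.
- insert_medium: Tray insert for the brass mass. Black board 100 x 100 x 25 mm, fixed in one of four places of a tray. Origin: centre of its underside, 3 mm above the bench; z up, x, y along its sides. In its middle a well with yellow floor and outline and a 45 degree lead-in bevel 5 mm wide. Round well 43 mm across (53 mm at the mouth), 16 mm deep: floor 9 mm above the origin.
- insert_small: Tray insert for the small steel mass. Black board 100 x 100 x 25 mm, fixed in one of four places of a tray. Origin: centre of its underside, 3 mm above the bench; z up, x, y along its sides. In its middle a well with yellow floor and outline and a 45 degree lead-in bevel 5 mm wide. Round well 27 mm across (37 mm at the mouth), 13 mm deep: floor 12 mm above the origin.
- insert_slot: Tray insert for the battery cell. Black board 100 x 100 x 25 mm, fixed in one of four places of a tray. Origin: centre of its underside, 3 mm above the bench; z up, x, y along its sides. In its middle a well with yellow floor and outline and a 45 degree lead-in bevel 5 mm wide. Slot along the insert's x axis, 58 x 22 mm (68 x 32 mm at the mouth), 7 mm deep: floor 18 mm above the origin.
- red_tin: Bystander: round tin, red lid on a white base, 51 mm diameter, 26 mm high. Origin: centre of its underside. Not part of the kit.
- red_cell: Bystander: spent battery cell with a red sleeve and white end, lying on its side: 15 x 50 x 15 mm, long along its y axis. Origin: on its underside below its middle. Not part of the kit.
Things that resemble listed ones, but are neither listed nor needed, are in the scene too. Several things look just like the cell: the one meant starts nearest to the robot's base.

How it is judged:
At the end, for the whole second after the job is handed in: Each of the four rests on the floor of its own insert's well (within 3 mm), within 10 mm of its middle, upright within 0.15 rad (cell: along its slot within 0.25 rad), released and still; red tin and red cell within 15 mm of where they were (horizontal distance between wax and insert_wide below 0.01 m and z of wax in the frame of insert_wide between 0.012 and 0.019 m and angle between each of wax, brass_mass, steel_mass's own z axis and vertical below 0.15 rad and linear speed of each of wax, brass_mass, steel_mass, cell below 0.02 m/s and contact force between each of wax, brass_mass, steel_mass, cell and the fingers below 0.05 N and horizontal distance between brass_mass and insert_medium below 0.01 m and z of brass_mass in the frame of insert_medium between 0.005 and 0.012 m and horizontal distance between steel_mass and insert_small below 0.01 m and z of steel_mass in the frame of insert_small between 0.008 and 0.015 m and horizontal distance between cell and insert_slot below 0.01 m and z of cell in the frame of insert_slot between 0.014 and 0.021 m and angle between the y axis of cell and the x axis of insert_slot, either way round below 0.25 rad and distance of each of red_tin, red_cell from where it was at the start of the episode below 0.015 m); the robot touches nothing.
It fails at once if the red grease tin or the red cell is shifted by more than 30 mm (distance of any of red_tin, red_cell from where it was at the start of the episode above 0.03 m).
It fails at once if a thing of the kit is dropped: it moves faster than 0.6 m/s without being held (a fall of 2 cm) ((linear speed of wax above 0.6 m/s and contact force between wax and the fingers below 0.01 N) or (linear speed of brass_mass above 0.6 m/s and contact force between brass_mass and the fingers below 0.01 N) or (linear speed of steel_mass above 0.6 m/s and contact force between steel_mass and the fingers below 0.01 N) or (linear speed of cell above 0.6 m/s and contact force between cell and the fingers below 0.01 N)).
It also fails if it takes over 102 s, if anything falls off the work surface, if the arm or the gripper's body presses on something with over 40 N, if the wrist force passes 120 N, or if a joint passes its speed limit or range.

ROBOT

A 7-joint arm with a two-finger parallel gripper is mounted at the origin on a cart in front of the work surface, level with it; the furniture and walls round the work are solid. World frame = base frame: x ahead of the robot, y to its left, z up, the work surface at z = 0. Lengths are in m, angles in rad, forces in N, time in s.
With the tool pointing down it reaches from about 0.35 to 0.9 m from the base axis. Payload 8.1 kg.
Tool frame: the origin (TCP) lies at the very end of the fingers, on their centre line; the grasp point (between the pads) lies 19 mm behind it; z points along the fingers, y is the line along which they close (so a half turn about z gives the same grasp; the last joint's range is limited). The gripper opens to 85 mm and grips with 20 to 120 N. Pads are 22 mm wide; open, the fingers measure 114 mm over their backs; the gripper's body (76 mm by 85 mm) begins 54 mm behind the grasp point. The pads swing forward as they close: fully open they stand 13 mm farther back than shut.
Start: joints at [-1.319, 0.434, 0.025, 1.573, -0.012, 1.134, -0.075], TCP at [0.217, 0.586, 0.2] pointing down, gripper open.
Joint ranges: [-2.62, 2.62], [-0.44, 2.09], [-1.27, 1.32], [0.08, 2.57], [-1.32, 4.46], [0.12, 2], [-2.74, 2.74]. Speed limits (rad/s): [2.22, 2.22, 3.01, 3.01, 3.14, 3.14, 3.14].

INTERFACE

Orientations are given as a unit quaternion [x, y, z, w].
In Python, from plant import status, grab_frame, job gives the robot as it stands.
- The arm moves only by the tool drive_tool, never from a script. Its argument "deltas" is a list that holds one entry, the list of rows, each a list of 6 numbers: the shift along the tool's x, y, z scaled (see below), then the turn, a rotation vector about the tool's x, y, z scaled (see below). A call has 1 to 10 rows; each row is the pose to reach, as a shift and turn from the pose commanded when the call began, along the tool's axes at that moment, turning the shorter way round; what a row does not reach only later rows make up. The controller multiplies each number of a shift by 100 cm and each number of a turn by pi rad. A row lasts 1/8 s, in which the tool goes at most 62.5 mm and 10.7 degrees, less where a joint would pass 70% of its speed; a pose out of reach is approached as far as the arm can. A call with a number of a shift or a turn outside -1 to 1 is refused whole. A call with a gripper value outside its range is refused whole. "grip" is the opening, from -1 (shut) to 1 (fully open), set as the call begins (left out, the last holds). The fingers move at their own pace and stop on an object; the grip force is fixed at half the most. Time passes only in rows, so rows that repeat a pose let the fingers close. It gives the time, the measured TCP pose, the force, the opening and the grip force at its end, in the units of the state.
- status.get_state(): the state, without advancing time (a new reading comes with each control period).
- grab_frame(name): name is "scene" or "side" or "wrist"; returns a dict with "pixels" (400x640x3 uint8, red, green, blue), "camera_matrix" (3x3 intrinsics, pixels), "R" (3x3) and "t" (3): a world point X has camera coordinates R X + t; the wrist camera has in their place "mount" (4x4, takes a point from camera to tool coordinates, whose origin is the TCP and whose axes are the flange's). Camera axes: x right, y down, z forward; pixel columns grow to the right and rows downward; lengths in m; the calibration is good to about 2 mm. A picture is of the moment at which its call begins: read the wrist's pose just before it. There is no depth.
- job.hand_in(): hands the job in; it is judged then, once.
The state is a dict: "t": time; "qpos": joint angles; "qd": joint speeds; "tau": joint torques, N m; "tool_pos": TCP position; "eef_rot": TCP orientation; "force": force on the tool from outside, world axes, zero at the start; "torque": the same for the moment, N m; "finger_gap": finger opening in m; "grasp_force": force on a finger pad.
Only numpy, scipy, OpenCV 4.12 (cv2) and the standard library are available. Lean on these libraries where they do the work, as an engineer would, in place of code of your own. Each camera call takes 0.05 s, during which the arm holds its last target. There are 200 camera calls.

## Working session

There is one attempt and no reset: what is moved stays moved. The work goes in short steps, Python scripts to look and compute and a tool call to move; the robot and the scene stay as the last step left them, time stands still between calls to the robot, and variables do not carry over. Pictures are saved under pics/ and viewed, at most 14 in all, crops included, and the job is handed in when it is done.

Besides the shell and the picture viewer there is one more tool, called after "Emit:" in YAML: its name, and indented under it one key for each argument. drive_tool: Moves the arm, as the interface text tells. Shifts and turns lie within -1 to 1; 1 stands for 100 cm of shift or pi rad of turn. Its arguments: {"type":"object","properties":{"deltas":{"type":"array","items":{"type":"array","items":{"type":"array","items":{"type":"number"}}}},"grip":{"type":"number"}},"required":["deltas"]}

```bash
ls; mkdir -p pics; python3 - <<'E'
from plant import status, grab_frame
import cv2,pickle
s=status.get_state();print({k:s[k] for k in('t','tool_pos','eef_rot','finger_gap','force')})
for n in('scene','side','wrist'):
    f=grab_frame(n);pickle.dump(f,open(f'pics/{n}0.pkl','wb'));cv2.imwrite(f'pics/{n}0.png',f['pixels'][:,:,::-1])
    print(n,f['camera_matrix'],f.get('R'),f.get('t'),f.get('mount'))
E
```

```text
pics
{'t': 0.0, 'tool_pos': array([0.21699145, 0.58553369, 0.19914117]), 'eef_rot': array([ 1.76483059e-01,  9.84303363e-01, -7.85772824e-04, -5.55788537e-05]), 'finger_gap': 0.08558849048023508, 'force': array([-0.43521093, -0.65454877,  0.5123641 ])}
scene [[407.68299857   0.         313.96064461]
 [  0.         407.68299857 196.55333314]
 [  0.           0.           1.        ]] [[ 0.68518149 -0.72834931  0.00579759]
 [-0.55462057 -0.52687587 -0.64404801]
 [ 0.47214654  0.43807431 -0.7649631 ]] [-0.32409081  0.36588185  0.68532394] None
side [[453.22216078   0.         320.42667308]
 [  0.         453.22216078 203.17121234]
 [  0.           0.           1.        ]] [[-0.90339526 -0.42804522  0.02557917]
 [-0.17211949  0.3073325  -0.93590684]
 [ 0.39274914 -0.84989648 -0.35131765]] [0.52588465 0.11162062 0.80483219] None
wrist [[321.815673     0.         317.1582473 ]
 [  0.         321.815673   198.33726372]
 [  0.           0.           1.        ]] None None [[ 4.44545682e-05 -9.44828785e-01 -3.27564598e-01  8.53232654e-02]
 [ 9.99998526e-01  6.04292941e-04 -1.60731308e-03  1.29423866e-03]
 [ 1.71658064e-03 -3.27564043e-01  9.44827419e-01 -1.74022857e-01]
 [ 0.00000000e+00  0.00000000e+00  0.00000000e+00  1.00000000e+00]]
```

View pics/scene0.png

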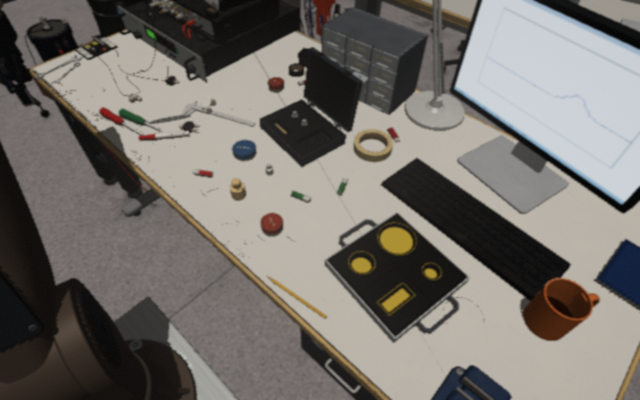

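View pics/side0.png

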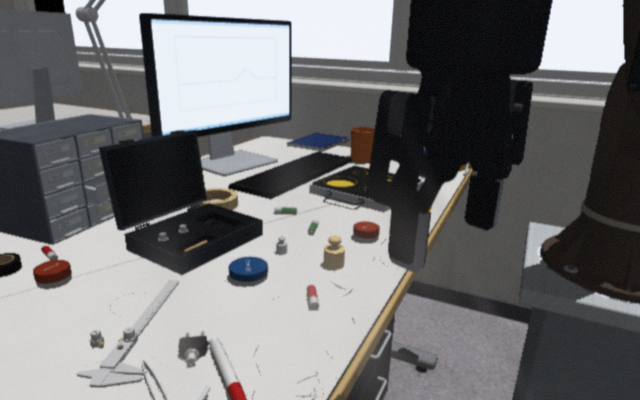

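View pics/wrist0.png

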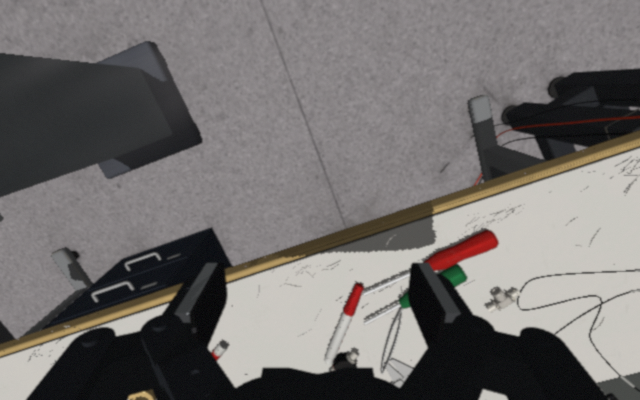

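Scene view: blue tin (244,149), brass (237,187), steel (269,169), green cells (301,196) and (342,186), red tin (272,223), red cell (203,174), and the tray with four wells around (397,270). There are also look-alikes: a red tin at (276,84), a red cell at (393,134), and masses in the black case. The side view shows the same group. The wrist view shows mostly floor.

```bash
cat > h.py <<'E'
import numpy as np,cv2,pickle
from scipy.spatial.transform import Rotation as Rt
from plant import status, grab_frame
def cam(f,s=None):
    """centre and camera->world rotation"""
    if f.get('R') is not None:
        R=np.array(f['R']);return -R.T@f['t'],R.T
    M=np.array(f['mount']);Q=Rt.from_quat(s['eef_rot']).as_matrix()
    return s['tool_pos']+Q@M[:3,3],Q@M[:3,:3]
def ray(f,uv,s=None):
    c,R=cam(f,s);d=R@np.linalg.inv(f['camera_matrix'])@np.array([uv[0],uv[1],1.]);return c,d/np.linalg.norm(d)
def onz(f,uv,z,s=None):
    c,d=ray(f,uv,s);return c+d*(z-c[2])/d[2]
def tri(rays):
    A=0;b=0
    for c,d in rays:
        P=np.eye(3)-np.outer(d,d);A=A+P;b=b+P@c
    X=np.linalg.solve(A,b);return X,[float(np.linalg.norm((np.eye(3)-np.outer(d,d))@(X-c))) for c,d in rays]
def proj(f,X,s=None):
    c,R=cam(f,s);p=f['camera_matrix']@(R.T@(np.array(X)-c));return p[:2]/p[2]
HSV={'blue':((100,110,40),(125,255,255)),'green':((50,80,30),(90,255,255)),'red':((0,130,50),(8,255,255)),'yellow':((18,120,60),(32,255,255)),'brass':((10,70,90),(28,255,255))}
def blobs(f,col,lo=12,hi=6000):
    hsv=cv2.cvtColor(f['pixels'],cv2.COLOR_RGB2HSV);m=cv2.inRange(hsv,*HSV[col])
    if col=='red': m|=cv2.inRange(hsv,(172,130,50),(180,255,255))
    n,l,st,ce=cv2.connectedComponentsWithStats(m)
    return [(ce[i].round(1).tolist(),st[i].tolist(),l==i) for i in range(1,n) if lo<st[i][4]<hi]
def load(n): return pickle.load(open(f'pics/{n}.pkl','rb'))
def snap(n,name):
    s=status.get_state();f=grab_frame(n);f['s']=s
    pickle.dump(f,open(f'pics/{name}.pkl','wb'));cv2.imwrite(f'pics/{name}.png',f['pixels'][:,:,::-1]);return f,s
E
python3 - <<'E'
from h import *
for n in('scene0','side0'):
    f=load(n);print(n,cam(f)[0])
    for c in HSV:
        for ce,st,_ in blobs(f,c): print(c,ce,st,onz(f,ce,.01 if c!='yellow' else .02).round(3))
E
```

```text
scene0 [ 0.10141329 -0.34349982  0.76177195]
blue [244.0, 148.2] [234, 141, 20, 14, 162] [0.56  0.338 0.01 ]
blue [624.4, 272.0] [599, 241, 41, 65, 1596] [ 0.863 -0.526  0.01 ]
blue [488.0, 385.4] [466, 367, 44, 33, 462] [ 0.461 -0.426  0.01 ]
blue [449.1, 391.4] [438, 378, 28, 22, 254] [ 0.406 -0.382  0.01 ]
blue [471.6, 393.7] [464, 388, 16, 12, 53] [ 0.43  -0.412  0.01 ]
green [150.8, 33.9] [145, 28, 12, 13, 76] [0.719 1.041 0.01 ]
green [130.9, 116.3] [120, 110, 24, 13, 138] [0.422 0.676 0.01 ]
green [341.6, 187.2] [339, 183, 6, 9, 28] [0.634 0.058 0.01 ]
green [296.7, 194.5] [292, 192, 10, 6, 35] [0.541 0.122 0.01 ]
red [322.4, 10.9] [313, 0, 22, 35, 332] [1.279 0.713 0.01 ]
red [187.4, 28.3] [182, 20, 13, 19, 120] [0.834 0.98  0.01 ]
red [275.6, 82.7] [269, 78, 14, 10, 110] [0.824 0.496 0.01 ]
red [110.6, 115.5] [100, 108, 23, 16, 151] [0.384 0.721 0.01 ]
red [392.2, 132.7] [389, 129, 8, 8, 38] [0.884 0.088 0.01 ]
red [147.2, 136.7] [139, 135, 16, 4, 53] [0.407 0.565 0.01 ]
red [205.2, 172.8] [200, 171, 11, 5, 40] [0.433 0.34  0.01 ]
red [271.3, 222.4] [262, 214, 20, 18, 272] [
[... 2594 characters left out ...]
] [326, 179, 30, 9, 192] [ 0.592 -0.136  0.02 ]
brass [146.5, 125.5] [143, 124, 7, 4, 13] [ 1.572 -0.463  0.01 ]
brass [355.9, 129.3] [352, 126, 8, 7, 27] [ 0.825 -0.851  0.01 ]
brass [366.8, 131.8] [362, 131, 10, 3, 24] [ 0.77  -0.827  0.01 ]
brass [446.7, 210.8] [427, 168, 45, 82, 422] [ 0.318 -0.099  0.01 ]
brass [340.0, 183.0] [326, 180, 29, 7, 161] [ 0.604 -0.165  0.01 ]
brass [223.7, 197.5] [202, 189, 35, 20, 243] [0.798 0.071 0.01 ]
brass [334.7, 246.9] [325, 237, 19, 20, 187] [0.465 0.187 0.01 ]
brass [195.4, 245.4] [185, 240, 22, 12, 62] [0.689 0.301 0.01 ]
brass [372.5, 336.0] [329, 270, 87, 130, 1427] [0.318 0.402 0.01 ]
brass [100.6, 343.2] [99, 341, 4, 5, 16] [0.612 0.57  0.01 ]
```

Emit:
drive_tool:
  deltas:
    - [[-0.508, -0.384, -0.12, 0, 0, -0.113], [-0.508, -0.384, -0.12, 0, 0, -0.113], [-0.508, -0.384, -0.12, 0, 0, -0.113], [-0.508, -0.384, -0.12, 0, 0, -0.113], [-0.508, -0.384, -0.12, 0, 0, -0.113], [-0.508, -0.384, -0.12, 0, 0, -0.113], [-0.508, -0.384, -0.12, 0, 0, -0.113], [-0.508, -0.384, -0.12, 0, 0, -0.113], [-0.508, -0.384, -0.12, 0, 0, -0.113], [-0.508, -0.384, -0.12, 0, 0, -0.113]]

```text
t: 1.4
tool_pos: [0.5485, 0.0668, 0.316]
eef_rot: [-0.0, 1.0, 0.0, 0.0]
force: [0.3, 1.0, 0.7]
finger_gap: 0.0855
grasp_force: 0.0
```

Emit:
drive_tool:
  deltas:
    - [[-0.01, 0.08, 0, 0, 0, 0], [-0.01, 0.08, 0, 0, 0, 0], [-0.01, 0.08, 0, 0, 0, 0], [-0.01, 0.08, 0, 0, 0, 0]]

```text
t: 1.9
tool_pos: [0.5576, 0.1477, 0.3155]
eef_rot: [0.0, 1.0, -0.0, -0.0]
force: [0.0, 0.1, -0.1]
finger_gap: 0.0854
grasp_force: 0.0
```

```bash
python3 - <<'E'
from h import *
f,s=snap('wrist','w1');print(s['tool_pos'],s['eef_rot'],s['qpos'].round(2),abs(s['qd']).max())
E
```

```text
[0.55763368 0.14770569 0.31552577] [ 6.23527695e-05  9.99999907e-01 -4.01716116e-04 -1.42183219e-04] [-0.53  0.28  0.24  1.52 -0.07  1.35  1.29] 0.009692140590543403
```

View pics/w1.png

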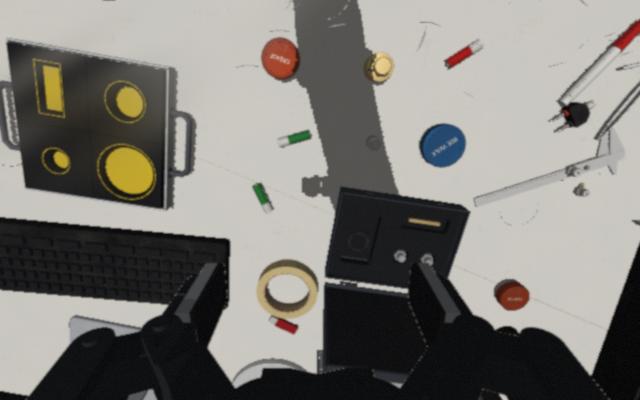

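Emit:
drive_tool:
  deltas:
    - [[0, -0.16, 0, 0, 0, 0], [0, -0.16, 0, 0, 0, 0], [0, -0.16, 0, 0, 0, 0], [0, -0.16, 0, 0, 0, 0], [0, -0.16, 0, 0, 0, 0], [0, -0.16, 0, 0, 0, 0]]

```text
t: 2.7
tool_pos: [0.5578, -0.0102, 0.3156]
eef_rot: [-0.001, 1.0, 0.0, -0.0]
force: [-0.3, 1.0, 0.5]
finger_gap: 0.0854
grasp_force: 0.0
```

```bash
python3 - <<'E'
from h import *
f,s=snap('wrist','w2');print(s['tool_pos'],s['qpos'].round(2),abs(s['qd']).max())
for n in('w1','w2'):
    f=load(n);print(n)
    for c in HSV:
        for ce,st,_ in blobs(f,c,25): print(c,ce,st,onz(f,ce,.01,f['s']).round(3))
E
```

```text
[ 0.55784204 -0.01016533  0.31560679] [-0.32  0.25  0.31  1.57 -0.08  1.33  1.58] 0.0034426728728366553
w1
blue [442.2, 144.7] [421, 125, 44, 41, 1294] [0.554 0.334 0.01 ]
green [298.9, 136.7] [288, 131, 22, 12, 162] [0.542 0.121 0.01 ]
green [260.3, 193.8] [254, 184, 14, 20, 144] [0.631 0.059 0.01 ]
red [627.8, 35.9] [613, 20, 27, 30, 306] [0.408 0.564 0.01 ]
red [280.5, 58.3] [263, 39, 36, 40, 1042] [0.436 0.098 0.01 ]
red [459.2, 56.3] [447, 47, 25, 20, 221] [0.433 0.342 0.01 ]
red [565.9, 112.6] [563, 110, 7, 7, 28] [0.508 0.507 0.01 ]
red [512.0, 295.4] [496, 282, 33, 28, 646] [0.819 0.491 0.01 ]
red [286.1, 325.6] [276, 319, 21, 14, 156] [0.885 0.091 0.01 ]
yellow [52.2, 90.7] [35, 64, 31, 54, 967] [ 0.478 -0.227  0.01 ]
yellow [118.1, 110.1] [104, 83, 41, 41, 138] [ 0.504 -0.139  0.01 ]
yellow [129.4, 101.8] [116, 86, 30, 32, 660] [ 0.493 -0.12   0.01 ]
yellow [128.1, 170.4] [97, 143, 60, 58, 2306] [ 0.594 -0.142  0.01 ]
yellow [57.7, 160.0] [41, 147, 30, 28, 425] [ 0.577 -0.246  0.01 ]
brass [381.0, 66.7] [370, 52, 23, 30, 534] [0.446 0.236 0.01 ]
brass [50.9, 86.5] [32, 58, 
[... 1240 characters left out ...]
6, 53, 40, 29, 806] [0.446 0.237 0.01 ]
brass [166.5, 88.1] [151, 58, 29, 60, 1272] [ 0.475 -0.222  0.01 ]
brass [240.8, 100.7] [219, 79, 42, 44, 1134] [ 0.492 -0.118  0.01 ]
brass [234.1, 169.7] [204, 143, 59, 57, 2238] [ 0.593 -0.136  0.01 ]
brass [165.2, 159.1] [150, 146, 28, 29, 429] [ 0.577 -0.239  0.01 ]
brass [26.9, 188.9] [0, 179, 66, 25, 791] [ 0.624 -0.463  0.01 ]
brass [8.3, 231.9] [0, 203, 17, 50, 372] [ 0.698 -0.515  0.01 ]
brass [523.6, 221.9] [508, 218, 32, 9, 151] [0.678 0.325 0.01 ]
brass [378.0, 288.3] [349, 260, 61, 58, 1586] [0.805 0.097 0.01 ]
brass [594.8, 345.8] [584, 336, 22, 17, 135] [0.93  0.511 0.01 ]
brass [16.4, 371.3] [8, 353, 18, 37, 145] [ 0.995 -0.592  0.01 ]
```

View pics/w2.png

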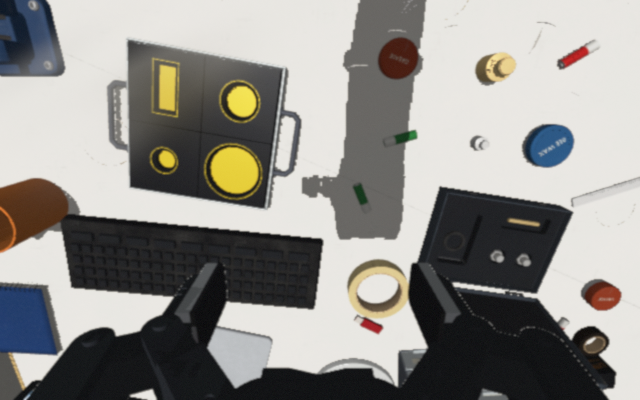

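Wrist views: wax at (548,145) in w2, steel (481,144), brass (496,66), red tin (398,58), red cell (575,56). The wells are at (167,90) slot, (241,101) medium, (165,160) small and (234,170) wide. Cell candidates in w2: green (405,137), which lies at (0.542,0.121), 0.555 m from the base, and green (360,194) at (0.632,0.058), 0.635 m. The first is nearest, so it is the one meant.

```bash
python3 - <<'E'
from h import *
F={n:load(n) for n in('scene0','side0','w1','w2')}
S={n:F[n].get('s') for n in F}
def T(name,px):
    X,r=tri([ray(F[n],p,S[n]) for n,p in px.items()]);print(name,X.round(4),(np.array(r)*1000).round(1))
def near(n,col,p,ell=False,cl=0):
    b=min(blobs(F[n],col,25),key=lambda b:np.hypot(b[0][0]-p[0],b[0][1]-p[1]))
    c,_=cv2.findContours(b[2].astype(np.uint8),cv2.RETR_EXTERNAL,cv2.CHAIN_APPROX_NONE)
    c=cv2.convexHull(max(c,key=cv2.contourArea));m=cv2.moments(c);return (m['m10']/m['m00'],m['m01']/m['m00']),c
for nm,col,p1,p2 in[('wax','blue',(442,145),(548,145)),('cellgreen','green',(299,137),(405,137)),('cell2','green',(260,194),(360,194)),('redtin','red',(280,58),(398,58)),('redcell','red',(459,56),(575,56)),
  ('wide','yellow',(128,170),(234,170)),('slot','yellow',(50,90),(167,90)),('medium','yellow',(125,101),(240,101)),('small','yellow',(58,160),(165,160))]:
    T(nm,{'w1':near('w1',col,p1)[0],'w2':near('w2',col,p2)[0]})
T('brass wrist hull',{'w1':near('w1','brass',(380,66))[0],'w2':near('w2','brass',(496,66))[0]})
T('wax 4',{'scene0':(244,148.2),'side0':(247.7,269),'w1':near('w1','blue',(442,145))[0],'w2':near('w2','blue',(548,145))[0]})
T('brass ss',{'scene0':(236.5,188.2),'side0':(334.7,249)})
T('steel ss',{'scene0':(269,169),'side0':(281,245),'w2':(481,143.5)})
for n,p in(('w1',(50,90)),('w2',(167,90))):
    c=near(n,'yellow',p)[1][:,0];P=np.array([onz(F[n],q,.024,S[n])[:2] for q in c],np.float32)
    print('slot rect',n,cv2.minAreaRect(P))
# tray board outline: dark region
f=F['w2'];g=cv2.cvtColor(f['pixels'],cv2.COLOR_RGB2GRAY);im=cv2.inRange(g,0,110)
im[:,:126]=0;im[:,276:]=0;im[212:]=0;im[:38]=0
f2=f['pixels'].copy()
a=cv2.resize(f2[20:230,100:320,::-1],None,fx=2.6,fy=2.6,interpolation=cv2.INTER_CUBIC)[:546]
b=cv2.resize(f2[20:180,370:600,::-1],None,fx=2.6,fy=2.6,interpolation=cv2.INTER_CUBIC)
cv2.imwrite('pics/c1.png',cv2.resize(f2[20:180,370:600,::-1],None,fx=3.4,fy=3.4,interpolation=cv2.INTER_CUBIC))
cv2.imwrite('pics/c2.png',a)
E
```

```text
wax [0.5534 0.3334 0.0136] [0. 0.]
cellgreen [0.542  0.1211 0.0104] [0.1 0.1]
cell2 [0.632  0.0586 0.0078] [0.2 0.2]
redtin [0.4361 0.0988 0.0196] [0.2 0.2]
redcell [0.4328 0.3424 0.0095] [0.4 0.4]
wide [ 0.5904 -0.1336  0.0283] [0. 0.]
slot [ 0.4791 -0.2115  0.0334] [0.6 0.6]
medium [ 0.4927 -0.1213  0.0077] [0.1 0.1]
small [ 0.5738 -0.2321  0.0301] [0.1 0.1]
brass wrist hull [0.4462 0.2354 0.0128] [0. 0.]
wax 4 [0.5545 0.3337 0.0138] [2.4 0.8 1.1 1.1]
brass ss [0.4466 0.2292 0.0281] [0.8 0.8]
steel ss [0.5516 0.232  0.0131] [0.9 0.1 0.9]
slot rect w1 ((0.47606706619262695, -0.21991345286369324), (0.03750191628932953, 0.0714000016450882), 80.46078491210938)
slot rect w2 ((0.47884514927864075, -0.21457955241203308), (0.02911979891359806, 0.06557030230760574), 78.21095275878906)
```

View pics/c1.png

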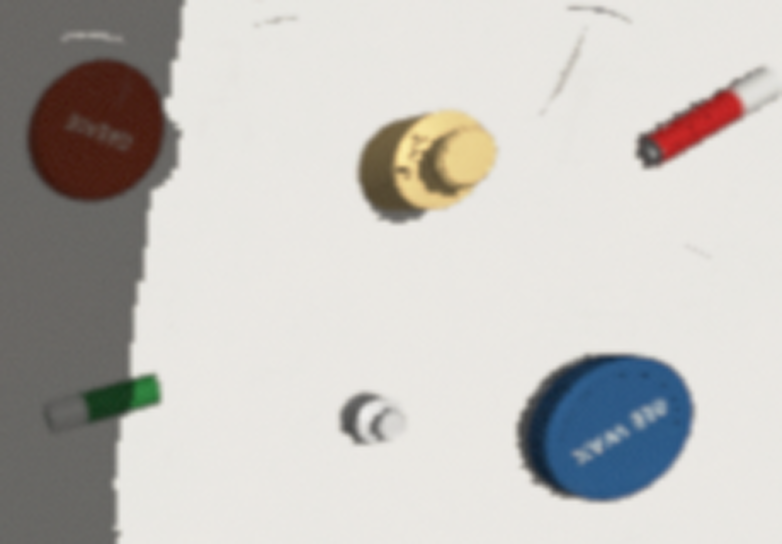

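View pics/c2.png

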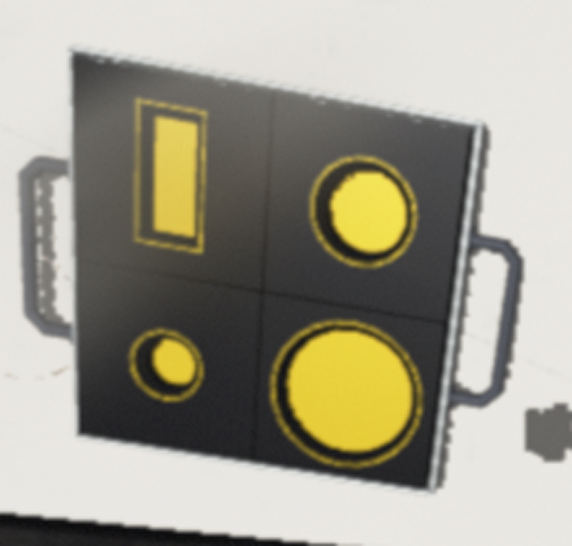

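Crop c1: the green cell with white end spans (45,415)–(160,388), lying nearly along world y. The steel, brass and wax stand free. Crop c2: four ringed wells, with slot centre near (170,176), medium (363,212), small (166,365) and wide (347,393).

```bash
python3 - <<'E'
from h import *
pts={}
names={'slot':(167,88),'medium':(241,101),'small':(165,160),'wide':(234,171)}
off={'w2':(0,0),'w1':(-113,0)}
for n in('w1','w2'):
    f=load(n);hsv=cv2.cvtColor(f['pixels'],cv2.COLOR_RGB2HSV)
    m=cv2.inRange(hsv,(18,75,50),(34,255,255));m=cv2.morphologyEx(m,cv2.MORPH_CLOSE,np.ones((9,9)))
    cs,_=cv2.findContours(m,cv2.RETR_EXTERNAL,cv2.CHAIN_APPROX_NONE)
    for k,p in names.items():
        q=np.array(p)+off[n]
        c=min((c for c in cs if cv2.contourArea(c)>150),key=lambda c:np.linalg.norm(c[:,0].mean(0)-q))
        h=cv2.convexHull(c)[:,0].astype(float)
        P=np.array([onz(f,x,.028,f['s'])[:2] for x in h],np.float32)
        (cx,cy),r=cv2.minEnclosingCircle(P);R=cv2.minAreaRect(P);ce=np.array(R[0])
        pts[n,k]=proj(f,[ce[0],ce[1],.028],f['s']);print(n,k,ce.round(4),np.array(R[1]).round(4),round(R[2],1))
for k in names:
    X,r=tri([ray(load(n),pts[n,k],load(n)['s']) for n in('w1','w2')]);print(k,X.round(4),np.round(r,4))
f=load('w2')
C=lambda x,y:onz(f,(100+x/2.6,20+y/2.6),.028,f['s']).round(4)
for k,p in dict(slot=(170.5,176),medium=(363,211.5),small=(166.5,364.5),wide=(347.5,393.5)).items():print('manual',k,C(*p))
print('corners',[C(*p)[:2] for p in((70,48),(483,124),(437,490),(78,434))])
s=f['s']
for k,p,z in(('steel knob',(394,424),.03),('steel base',(364,418),.008),('brass knob',(466,155),.052),('brass base',(412,168),.016)):
    print(k,onz(f,(370+p[0]/3.4,20+p[1]/3.4),z,s).round(4))
a=onz(f,(370+47/3.4,20+415/3.4),.0075,s);b=onz(f,(370+160/3.4,20+388/3.4),.0075,s)
print('cell',a,b,(a+b)/2,np.linalg.norm(a-b),np.degrees(np.arctan2(*(b-a)[1::-1])))
E
```

```text
w1 slot [ 0.4751 -0.2168] [0.0388 0.0736] 80.5
w1 medium [ 0.4924 -0.1174] [0.0572 0.058 ] 39.6
w1 small [ 0.5743 -0.2342] [0.0412 0.0429] 75.9
w1 wide [ 0.5917 -0.1345] [0.0885 0.0876] 39.3
w2 slot [ 0.4751 -0.2161] [0.0375 0.0733] 79.9
w2 medium [ 0.4916 -0.1163] [0.0565 0.0571] 86.8
w2 small [ 0.5748 -0.2338] [0.0415 0.0427] 40.8
w2 wide [ 0.5916 -0.1339] [0.0872 0.0876] 83.5
slot [ 0.4751 -0.2151  0.0301] [0. 0.]
medium [ 0.4919 -0.1156  0.0311] [0.0004 0.0004]
small [ 0.5743 -0.2331  0.0294] [0.0002 0.0002]
wide [ 0.5912 -0.1334  0.0297] [0. 0.]
manual slot [ 0.4743 -0.2152  0.028 ]
manual medium [ 0.4919 -0.116   0.028 ]
manual small [ 0.5744 -0.2326  0.028 ]
manual wide [ 0.5909 -0.1324  0.028 ]
corners [array([ 0.4141, -0.2561]), array([ 0.4488, -0.0513]), array([ 0.6494, -0.0844]), array([ 0.6153, -0.29  ])]
steel knob [0.5504 0.2316 0.03  ]
steel base [0.5515 0.2295 0.008 ]
brass knob [0.447  0.2295 0.052 ]
brass base [0.4498 0.2284 0.016 ]
cell [0.55056638 0.09030307 0.0075    ] [0.53871015 0.13873904 0.0075    ] [0.54463827 0.11452105 0.0075    ] 0.049865951621548 103.75448947340918
```

```bash
python3 - <<'E'
from h import *
f=load('w2');M=np.linalg.inv(np.array(f['mount']));K=f['camera_matrix']
for z in(0,-.006,-.013,-.02):
    o=[]
    for x,y in((.011,-.0427),(.011,.0427),(.011,-.057),(-.011,-.0427)):
        p=K@(M@[x,y,z,1])[:3];o.append((p[:2]/p[2]).round(0))
    print(z,o)
E
```

```text
0 [array([242., 220.]), array([388., 220.]), array([218., 220.]), array([245., 254.])]
-0.006 [array([240., 224.]), array([390., 224.]), array([215., 224.]), array([243., 259.])]
-0.013 [array([237., 230.]), array([393., 230.]), array([211., 229.]), array([240., 265.])]
-0.02 [array([234., 235.]), array([396., 235.]), array([207., 235.]), array([237., 271.])]
```

Emit:
drive_tool:
  deltas:
    - [[0.007, 0.241, 0.2, 0, 0, 0], [0.007, 0.241, 0.2, 0, 0, 0], [0.007, 0.241, 0.2, 0, 0, 0], [0.007, 0.241, 0.2, 0, 0, 0], [0.007, 0.241, 0.2, 0, 0, 0], [0.007, 0.241, 0.2, 0, 0, 0], [0.007, 0.241, 0.26, 0, 0, 0], [0.007, 0.241, 0.29, 0, 0, 0], [0.007, 0.241, 0.301, 0, 0, 0], [0.007, 0.241, 0.301, 0, 0, 0]]
  grip: 0.1

```text
t: 4.0
tool_pos: [0.5512, 0.2295, 0.015]
eef_rot: [-0.0, 1.0, -0.0, 0.0]
force: [-0.2, -0.7, 0.2]
finger_gap: 0.047
grasp_force: 0.0
```

```bash
python3 - <<'E'
from h import *
f,s=snap('side','s1');print(s['tool_pos'],s['finger_gap'],s['force'])
cv2.imwrite('pics/s1c.png',cv2.resize(f['pixels'][190:290,210:360,::-1],None,fx=5,fy=5,interpolation=cv2.INTER_CUBIC))
E
```

```text
[0.55116798 0.22946376 0.01501231] 0.047044231399810815 [-0.24698706 -0.70284351  0.1619395 ]
```

View pics/s1c.png

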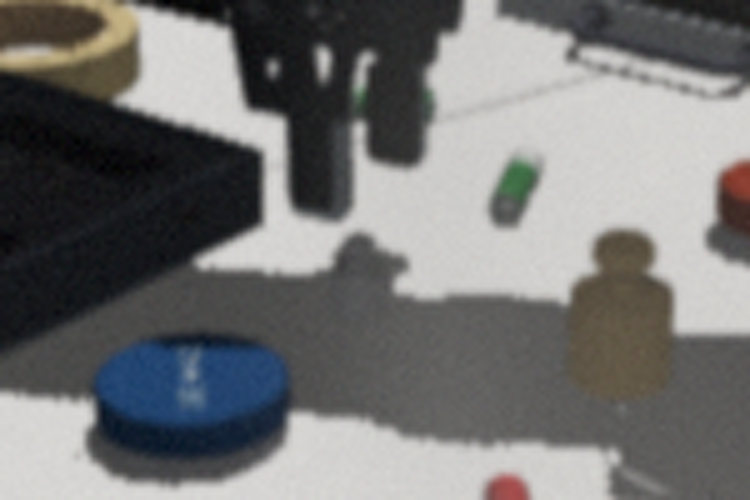

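```bash
python3 - <<'E'
from h import *
f=load('s1')
for X in((.551,.231,0),(.551,.231,.03),(.551,.253,.015),(.551,.206,.015),(.551,.253,.035),(.551,.253,.055),(.448,.229,.05),(.5535,.3335,.022)):
    p=proj(f,X);print(X,p.round(1),((p-[210,190])*5).round(0))
E
```

```text
(0.551, 0.231, 0) [281.5 251.4] [358. 307.]
(0.551, 0.231, 0.03) [281.5 236.4] [357. 232.]
(0.551, 0.253, 0.015) [275.3 248.7] [326. 294.]
(0.551, 0.206, 0.015) [288.3 238.8] [391. 244.]
(0.551, 0.253, 0.035) [275.2 238.4] [326. 242.]
(0.551, 0.253, 0.055) [275.1 228. ] [325. 190.]
(0.448, 0.229, 0.05) [334.8 237.4] [624. 237.]
(0.5535, 0.3335, 0.022) [248.3 264.1] [192. 370.]
```

The side crop shows fingertips at crop (320,215) and (398,162), higher than the TCP would suggest. Closing here is harmless and tests whether they reach the steel mass.

Emit:
drive_tool:
  deltas:
    - [[0, 0.0015, 0, 0, 0, 0], [0, 0.0015, 0, 0, 0, 0], [0, 0.0015, 0, 0, 0, 0], [0, 0.0015, 0, 0, 0, 0], [0, 0.0015, 0, 0, 0, 0], [0, 0.0015, 0, 0, 0, 0]]
  grip: -1

```text
t: 4.8
tool_pos: [0.5509, 0.231, 0.0146]
eef_rot: [-0.0, 1.0, -0.0, -0.0]
force: [-0.3, 0.4, -0.6]
finger_gap: 0.0003
grasp_force: 0.0
```

```bash
python3 - <<'E'
from h import *
f,s=snap('side','s2');print(s['tool_pos'],s['finger_gap'],s['force'],s['grasp_force'])
cv2.imwrite('pics/s2c.png',cv2.resize(f['pixels'][190:290,210:360,::-1],None,fx=5,fy=5,interpolation=cv2.INTER_CUBIC))
E
```

```text
[0.55086449 0.23099042 0.01460831] 0.0002508225121961521 [-0.27790664  0.35091412 -0.58263766] 0.0
```

View pics/s2c.png

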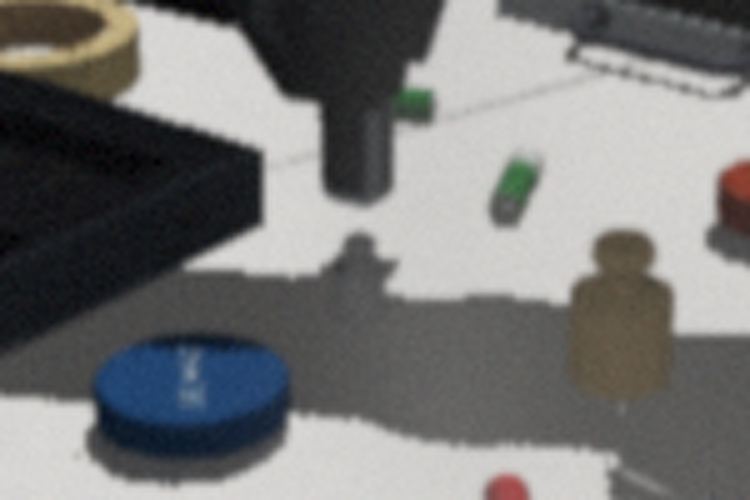

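The gap closed to 0.3 mm. The shut tips are at crop (357,195), straight above the steel mass, about 30 mm higher than the reported TCP. So lateral aim is right, but the real tip is about 30 mm behind the reported TCP. I'll calibrate this with a gentle touch on a free patch of bench.

Emit:
drive_tool:
  deltas:
    - [[0, 0, -0.04, 0, 0, 0], [0.056, -0.066, -0.04, 0, 0, 0], [0.056, -0.066, -0.04, 0, 0, 0], [0.056, -0.066, -0.04, 0, 0, 0], [0.056, -0.066, 0.01, 0, 0, 0], [0.056, -0.066, 0.03, 0, 0, 0], [0.056, -0.066, 0.0366, 0, 0, 0], [0.056, -0.066, 0.0366, 0, 0, 0]]

```text
t: 5.85
tool_pos: [0.4953, 0.1655, -0.0219]
eef_rot: [-0.0, 1.0, 0.0, 0.0]
force: [0.5, -0.5, 0.5]
finger_gap: -0.0001
grasp_force: 0.0
```

Emit:
drive_tool:
  deltas:
    - [[0, 0, 0.003, 0, 0, 0], [0, 0, 0.003, 0, 0, 0], [0, 0, 0.003, 0, 0, 0]]

```text
t: 6.22
tool_pos: [0.4952, 0.1652, -0.0245]
eef_rot: [-0.0, 1.0, 0.0, 0.0]
force: [0.0, -0.5, 0.1]
finger_gap: 0.0
grasp_force: 0.0
```

Emit:
drive_tool:
  deltas:
    - [[0, 0, 0.002, 0, 0, 0], [0, 0, 0.002, 0, 0, 0], [0, 0, 0.002, 0, 0, 0]]

```text
t: 6.6
tool_pos: [0.4948, 0.165, -0.027]
eef_rot: [-0.0, 1.0, -0.0, -0.0]
force: [0.1, -0.0, -0.1]
finger_gap: -0.0002
grasp_force: 0.0
```

Emit:
drive_tool:
  deltas:
    - [[0, 0, 0.0015, 0, 0, 0], [0, 0, 0.0015, 0, 0, 0], [0, 0, 0.0015, 0, 0, 0]]

```text
t: 6.98
tool_pos: [0.4949, 0.165, -0.0285]
eef_rot: [-0.0, 1.0, 0.0, -0.0]
force: [0.6, 1.0, -0.5]
finger_gap: -0.0
grasp_force: 0.0
```

Emit:
drive_tool:
  deltas:
    - [[0, 0, 0.0015, 0, 0, 0], [0, 0, 0.0015, 0, 0, 0], [0, 0, 0.0015, 0, 0, 0]]

```text
t: 7.35
tool_pos: [0.4949, 0.165, -0.03]
eef_rot: [-0.0, 1.0, -0.0, -0.0]
force: [-0.1, -0.3, -0.2]
finger_gap: 0.0001
grasp_force: 0.0
```

Emit:
drive_tool:
  deltas:
    - [[0, 0, 0.0015, 0, 0, 0], [0, 0, 0.0015, 0, 0, 0], [0, 0, 0.0015, 0, 0, 0]]

```text
t: 7.72
tool_pos: [0.495, 0.1651, -0.0313]
eef_rot: [-0.0, 1.0, 0.0, 0.0]
force: [-0.5, -0.4, 4.1]
finger_gap: 0.0001
grasp_force: 2.7
```

```bash
python3 - <<'E'
from h import *
f,s=snap('side','s3');print(s['tool_pos'],s['force'])
for X in((.551,.231,0),(.495,.165,0)):print(((proj(f,X)-[210,170])*5).round(0))
cv2.imwrite('pics/s3c.png',cv2.resize(f['pixels'][170:290,210:360,::-1],None,fx=5,fy=5,interpolation=cv2.INTER_CUBIC))
E
```

```text
[ 0.49502128  0.16509203 -0.03126151] [-0.46153567 -0.37756911  4.1167428 ]
[358. 407.]
[573. 369.]
```

View pics/s3c.png

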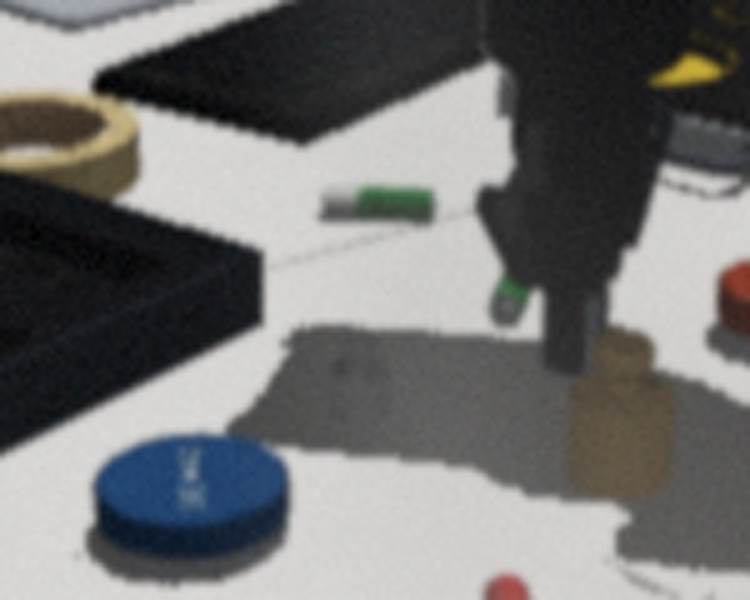

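Contact at reported z = −0.031, so real tip = reported TCP + 31 mm, and the tip's image position matches the xy. Now regrasping the steel mass with tips at 14.5 mm.

Emit:
drive_tool:
  deltas:
    - [[0, 0, -0.06, 0, 0, 0], [0, 0, -0.08, 0, 0, 0], [-0.056, 0.066, -0.08, 0, 0, 0], [-0.056, 0.066, -0.08, 0, 0, 0], [-0.056, 0.066, -0.08, 0, 0, 0], [-0.056, 0.066, -0.04, 0, 0, 0], [-0.056, 0.066, -0.022, 0, 0, 0], [-0.056, 0.066, -0.0155, 0, 0, 0], [-0.056, 0.066, -0.0155, 0, 0, 0]]
  grip: 0.1

```text
t: 8.9
tool_pos: [0.5509, 0.2307, -0.0158]
eef_rot: [0.0, 1.0, -0.0, -0.0]
force: [0.4, 0.4, 0.2]
finger_gap: 0.0471
grasp_force: 0.0
```

Emit:
drive_tool:
  deltas:
    - [[0, 0, 0, 0, 0, 0], [0, 0, 0, 0, 0, 0], [0, 0, 0, 0, 0, 0], [0, 0, 0, 0, 0, 0], [0, 0, 0, 0, 0, 0]]
  grip: -1

```text
t: 9.52
tool_pos: [0.5516, 0.2313, -0.0148]
eef_rot: [-0.0, 1.0, 0.0, 0.001]
force: [-0.8, -0.4, 5.8]
finger_gap: 0.0152
grasp_force: 58.5
```

Gap 15 mm with an upward push means the pads hold the taper. Reopen and grip about 3 mm lower.

Emit:
drive_tool:
  deltas:
    - [[0, 0, 0, 0, 0, 0], [0, 0, 0, 0, 0, 0], [0, 0, 0.0025, 0, 0, 0], [0, 0, 0.0025, 0, 0, 0]]
  grip: 0.1

```text
t: 10.02
tool_pos: [0.5506, 0.231, -0.0188]
eef_rot: [-0.0, 1.0, -0.0, -0.0]
force: [-0.0, -0.0, 0.4]
finger_gap: 0.0469
grasp_force: 0.0
```

Emit:
drive_tool:
  deltas:
    - [[0, 0, 0, 0, 0, 0], [0, 0, 0, 0, 0, 0], [0, 0, 0, 0, 0, 0], [0, 0, 0, 0, 0, 0], [0, 0, 0, 0, 0, 0]]
  grip: -1

```text
t: 10.65
tool_pos: [0.551, 0.2311, -0.0182]
eef_rot: [-0.0, 1.0, 0.0, 0.0]
force: [-1.5, -0.2, 4.7]
finger_gap: 0.0167
grasp_force: 58.8
```

Emit:
drive_tool:
  deltas:
    - [[0, 0, 0, 0, 0, 0], [0, 0, 0, 0, 0, 0], [0, 0, 0.004, 0, 0, 0], [0, 0, 0.004, 0, 0, 0]]
  grip: 0.1

```text
t: 11.15
tool_pos: [0.5505, 0.2309, -0.023]
eef_rot: [-0.0, 1.0, -0.0, -0.0]
force: [-0.4, -0.2, 0.0]
finger_gap: 0.0471
grasp_force: 0.0
```

Emit:
drive_tool:
  deltas:
    - [[0, 0, 0, 0, 0, 0], [0, 0, 0, 0, 0, 0], [0, 0, 0, 0, 0, 0], [0, 0, 0, 0, 0, 0], [0, 0, 0, 0, 0, 0]]
  grip: -1

```text
t: 11.78
tool_pos: [0.551, 0.2311, -0.0222]
eef_rot: [-0.0, 1.0, 0.0, 0.0]
force: [-2.1, 0.3, 4.9]
finger_gap: 0.0167
grasp_force: 58.8
```

Same gap at two heights means the cylinder is gripped (compliance makes it read 16.7). Regrip at the previous height so the tips clear the board.

Emit:
drive_tool:
  deltas:
    - [[0, 0, 0, 0, 0, 0], [0, 0, 0, 0, 0, 0], [0, 0, -0.0042, 0, 0, 0], [0, 0, -0.0042, 0, 0, 0]]
  grip: 0.1

```text
t: 12.28
tool_pos: [0.5512, 0.2311, -0.0179]
eef_rot: [-0.0, 1.0, 0.0, 0.0]
force: [-0.3, 0.1, -0.4]
finger_gap: 0.0469
grasp_force: 0.0
```

Emit:
drive_tool:
  deltas:
    - [[0, 0, 0, 0, 0, 0], [0, 0, 0, 0, 0, 0], [0, 0, 0, 0, 0, 0], [0, 0, 0, 0, 0, 0], [0, 0, 0, 0, 0, 0]]
  grip: -1

```text
t: 12.9
tool_pos: [0.5509, 0.2311, -0.018]
eef_rot: [-0.0, 1.0, 0.0, 0.0]
force: [-1.5, 0.2, 4.6]
finger_gap: 0.0162
grasp_force: 58.6
```

Emit:
drive_tool:
  deltas:
    - [[0, 0, -0.02, 0, 0, 0], [0, 0, -0.06, 0, 0, 0], [0, 0, -0.1, 0, 0, 0], [0, 0, -0.1, 0, 0, 0], [0, 0, -0.1, 0, 0, 0]]

```text
t: 13.52
tool_pos: [0.5504, 0.2309, 0.0811]
eef_rot: [-0.0, 1.0, -0.0, -0.0]
force: [-0.1, -0.5, -1.3]
finger_gap: 0.0156
grasp_force: 58.7
```

Emit:
drive_tool:
  deltas:
    - [[-0.0234, -0.4644, 0, 0, 0, 0], [-0.0234, -0.4644, 0, 0, 0, 0], [-0.0234, -0.4644, 0, 0, 0, 0], [-0.0234, -0.4644, 0, 0, 0, 0], [-0.0234, -0.4644, 0, 0, 0, 0], [-0.0234, -0.4644, 0, 0, 0, 0], [-0.0234, -0.4644, 0, 0, 0, 0], [-0.0234, -0.4644, 0, 0, 0, 0], [-0.0234, -0.4644, 0, 0, 0, 0], [-0.0234, -0.4644, 0, 0, 0, 0]]

```text
t: 14.78
tool_pos: [0.5738, -0.2318, 0.0804]
eef_rot: [-0.0, 1.0, 0.001, -0.001]
force: [-0.9, 0.5, -0.1]
finger_gap: 0.0163
grasp_force: 58.8
```

Emit:
drive_tool:
  deltas:
    - [[0, 0, 0.04, 0, 0, 0], [0, 0, 0.05, 0, 0, 0], [0, 0, 0.05, 0, 0, 0]]

```text
t: 15.15
tool_pos: [0.574, -0.232, 0.0312]
eef_rot: [-0.001, 1.0, 0.0, -0.001]
force: [0.8, -0.1, 0.4]
finger_gap: 0.0157
grasp_force: 58.8
```

```bash
python3 - <<'E'
from h import *
f,s=snap('scene','p1');print(s['tool_pos'],s['finger_gap'],s['force'])
g,s=snap('wrist','p1w')
a=cv2.resize(f['pixels'][200:340,320:480,::-1],None,fx=3,fy=3,interpolation=cv2.INTER_CUBIC)
b=cv2.resize(g['pixels'][180:400,190:450,::-1],None,fx=1.2,fy=1.2)
c=np.zeros((420,800,3),np.uint8);c[:420,:480]=a;c[:264,485:797]=b;cv2.imwrite('pics/p1c.png',c)
E
```

```text
[ 0.57396141 -0.23196763  0.03121827] 0.015733440575017927 [ 0.84913247 -0.05586801  0.3528384 ]
```

View pics/p1c.png

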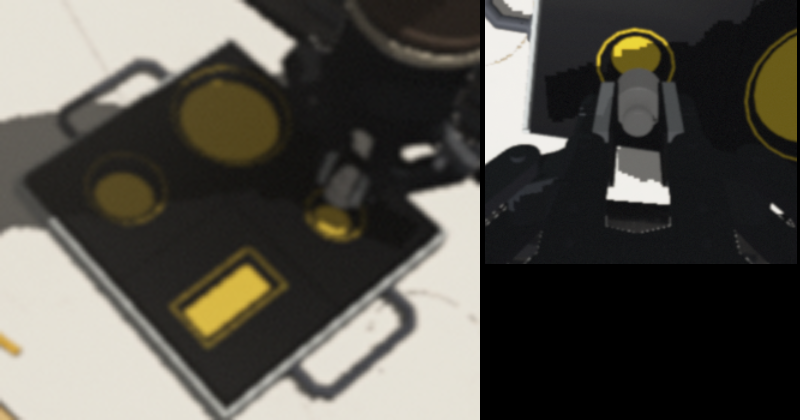

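The steel mass is held upright between the tips (637,100 in the composite), over the small well. Lowering.

Emit:
drive_tool:
  deltas:
    - [[0, -0.001, 0.02, 0, 0, 0], [0, -0.001, 0.027, 0, 0, 0], [0, -0.001, 0.031, 0, 0, 0], [0, -0.001, 0.033, 0, 0, 0], [0, -0.001, 0.033, 0, 0, 0]]

```text
t: 15.88
tool_pos: [0.5745, -0.2344, -0.001]
eef_rot: [-0.0, 1.0, -0.0, 0.0]
force: [0.7, -0.7, 0.4]
finger_gap: 0.0158
grasp_force: 58.8
```

Emit:
drive_tool:
  deltas:
    - [[0, 0, 0.001, 0, 0, 0], [0, 0, 0.002, 0, 0, 0], [0, 0, 0.002, 0, 0, 0]]

```text
t: 16.25
tool_pos: [0.5746, -0.2344, -0.0029]
eef_rot: [-0.0, 1.0, -0.0, 0.0]
force: [-0.2, 0.4, 3.0]
finger_gap: 0.016
grasp_force: 59.2
```

Light contact at the expected height. Release and rise, then head to the brass mass.

Emit:
drive_tool:
  deltas:
    - [[0, 0, 0, 0, 0, 0], [0, 0, 0, 0, 0, 0], [0, 0, 0, 0, 0, 0], [0, 0, -0.03, 0, 0, 0], [0, 0, -0.08, 0, 0, 0], [0, 0, -0.1, 0, 0, 0], [0, 0, -0.1, 0, 0, 0]]
  grip: 0.0

```text
t: 17.12
tool_pos: [0.5755, -0.2349, 0.0985]
eef_rot: [-0.0, 1.0, -0.0, 0.002]
force: [0.3, 0.6, -0.0]
finger_gap: 0.0425
grasp_force: 0.0
```

```bash
python3 - <<'E'
from h import *
f,s=snap('scene','p2');g,s=snap('wrist','p2w');print(s['tool_pos'],s['finger_gap'],s['force'])
for X in((.5744,-.2334,.015),(.5744,-.2334,.045)):print(proj(f,X).round(1),proj(g,X,s).round(1))
for n,F,p in(('scene',f,proj(f,(.5744,-.2334,.035))),('wrist',g,proj(g,(.5744,-.2334,.035),s))):
    x,y=map(int,p);c=F['pixels'][y-10:y+11,x-10:x+11].astype(int);print(n);print('\n'.join(' '.join(f'{v:3d}' for v in r) for r in (c[::2,::1,0]-c[::2,::1,2])))
E
```

```text
[ 0.57454687 -0.23437463  0.09699301] 0.043037662774390674 [-0.54066009  0.07701254 -0.61457148]
[429.8 274.2] [317.1 193.8]
[433.2 266.8] [317.  206.4]
scene
  4   3   3   2   4   3   4   2   2   1   1   2   1   2   4   3   2   2   3   2   2
  3   3   3   2   3   5   5   5   5   7   5   4   3   3   1   3   3   3   2   2   3
  3   4  10  16  18  17  16  13  11  10  10  12  12   9   7   4   1   2   3   3   2
 20  24  19  13   8   4   3   5   7   9  11  12  12  12  11  10  10   8   3   3   3
 58  53  28   8   4   7  10  10  11  12  12  13  13  13  11   9  10  15   9   5   2
 33  29  26  28  21  15  14  12  11  11  10  12  12  13  12  10   6   9  12  11   5
 40  52  64  61  33  13  11  13  13  12  13  11  12  13  12  10   7   7  13  14   8
 41  59  61  48  25  10   7   9  12  13  12  12  13  14  13   9   4  11  26  29  19
 10  27  43  42  23  11   7   7   8   7   7  12  31  59  65  39  25  44  63  53  24
  2   5  13  26  35  36  34  27  17  10  16  33  54  66  63  54  61  63  47  22   7
  4   3   3   2   8  20  36  41  39  44  52  57  59  57  46  38  29  19   6   2   1
wrist
 35   4   3
[... 212 characters left out ...]
   2   3   3   3   4   3   5
  4   3   3   3   3   4   5   4   3   4   3   4   3   3   4   3   3   3   4   4   4
  3   4   3   3   5   4   3   4   4   4   4   3   2   3   3   5   6   5   5   3   4
  3   3   3   5   5   5   5   4   3   3   4   4   3   5   4   4   2   2   4   4   4
  3   4   4   4   4   3   3   3   4   3   3   4   3   4   3   5   4   3   3   4   6
  4   4   4   4   3   3   4   3   3   3   3   4   3   3   4   3   5   3   2   3   3
  4   4   5   5   3   3   3   4   5   4   3   3   3   3   3   3   5   3   1   2   2
  3   4   5   5   5   3   3   3   3   3   4   3   2   3   4   5   4   2   1   0   0
 -1   2   2   2   3   4   5   3   3   4   5   4   4   4   3   2   2   2   1  -1  -3
```

Emit:
drive_tool:
  deltas:
    - [[0.1265, 0.4634, 0, 0, 0, 0], [0.1265, 0.4634, 0, 0, 0, 0], [0.1265, 0.4634, 0, 0, 0, 0], [0.1265, 0.4634, 0, 0, 0, 0], [0.1265, 0.4634, 0, 0, 0, 0], [0.1265, 0.4634, 0, 0, 0, 0], [0.1265, 0.4634, 0, 0, 0, 0], [0.1265, 0.4634, 0, 0, 0, 0], [0.1265, 0.4634, 0, 0, 0, 0], [0.1265, 0.4634, 0, 0, 0, 0]]
  grip: 0.5

```text
t: 18.48
tool_pos: [0.4473, 0.2281, 0.0958]
eef_rot: [-0.0, 1.0, -0.001, -0.001]
force: [-0.4, -1.4, 0.0]
finger_gap: 0.0641
grasp_force: 0.0
```

Emit:
drive_tool:
  deltas:
    - [[0, 0, 0.05, 0, 0, 0], [0, 0, 0.085, 0, 0, 0], [0, 0, 0.105, 0, 0, 0], [0, 0, 0.1085, 0, 0, 0], [0, 0, 0.1085, 0, 0, 0]]

```text
t: 19.1
tool_pos: [0.4482, 0.2281, -0.0115]
eef_rot: [0.001, 1.0, -0.0, 0.0]
force: [-0.6, 0.2, -0.1]
finger_gap: 0.064
grasp_force: 0.0
```

Emit:
drive_tool:
  deltas:
    - [[0, 0, 0, 0, 0, 0], [0, 0, 0, 0, 0, 0], [0, 0, 0, 0, 0, 0], [0, 0, 0, 0, 0, 0], [0, 0, 0, 0, 0, 0]]
  grip: -1

```text
t: 19.73
tool_pos: [0.4485, 0.2293, -0.0105]
eef_rot: [-0.0, 1.0, 0.0, 0.001]
force: [-1.7, -1.5, 8.8]
finger_gap: 0.0328
grasp_force: 58.7
```

Gap 32.8 (36 less the same compliance), so the cylinder is gripped. Lift and carry.

Emit:
drive_tool:
  deltas:
    - [[0, 0, -0.02, 0, 0, 0], [0, 0, -0.06, 0, 0, 0], [0, 0, -0.1, 0, 0, 0], [0, 0, -0.1, 0, 0, 0]]

```text
t: 20.23
tool_pos: [0.4497, 0.2302, 0.0914]
eef_rot: [-0.0, 1.0, 0.002, 0.003]
force: [-0.1, 0.7, -2.7]
finger_gap: 0.0329
grasp_force: 60.7
```

Emit:
drive_tool:
  deltas:
    - [[-0.0435, -0.345, 0, 0, 0, 0], [-0.0435, -0.345, 0, 0, 0, 0], [-0.0435, -0.345, 0, 0, 0, 0], [-0.0435, -0.345, 0, 0, 0, 0], [-0.0435, -0.345, 0, 0, 0, 0], [-0.0435, -0.345, 0, 0, 0, 0], [-0.0435, -0.345, 0, 0, 0, 0], [-0.0435, -0.345, 0, 0, 0, 0]]

```text
t: 21.22
tool_pos: [0.4907, -0.1151, 0.0876]
eef_rot: [-0.0, 1.0, 0.0, -0.001]
force: [1.1, 0.2, -2.0]
finger_gap: 0.0329
grasp_force: 60.7
```

Emit:
drive_tool:
  deltas:
    - [[0, -0.001, 0.04, 0, 0, 0], [0, -0.001, 0.06, 0, 0, 0], [0, -0.001, 0.073, 0, 0, 0], [0, -0.001, 0.081, 0, 0, 0], [0, -0.001, 0.085, 0, 0, 0], [0, -0.001, 0.085, 0, 0, 0]]

```text
t: 21.98
tool_pos: [0.4916, -0.1169, 0.0035]
eef_rot: [-0.0, 1.0, 0.0, 0.0]
force: [-0.7, 0.2, -2.7]
finger_gap: 0.0334
grasp_force: 60.7
```

Emit:
drive_tool:
  deltas:
    - [[0, 0, 0.001, 0, 0, 0], [0, 0, 0.002, 0, 0, 0], [0, 0, 0.002, 0, 0, 0]]

```text
t: 22.35
tool_pos: [0.4916, -0.117, 0.0016]
eef_rot: [-0.0, 1.0, -0.0, 0.0]
force: [0.4, -0.1, 1.6]
finger_gap: 0.0326
grasp_force: 61.0
```

Emit:
drive_tool:
  deltas:
    - [[0, 0, 0, 0, 0, 0], [0, 0, 0, 0, 0, 0], [0, 0, 0, 0, 0, 0], [0, 0, -0.03, 0, 0, 0], [0, 0, -0.09, 0, 0, 0], [0, 0, -0.1, 0, 0, 0]]
  grip: 0.3

```text
t: 23.1
tool_pos: [0.4936, -0.1175, 0.1047]
eef_rot: [0.0, 1.0, -0.0, 0.003]
force: [-0.7, 0.8, -0.3]
finger_gap: 0.0555
grasp_force: 0.0
```

Emit:
drive_tool:
  deltas:
    - [[-0.0619, 0.4505, 0, 0, 0, 0], [-0.0619, 0.4505, 0, 0, 0, 0], [-0.0619, 0.4505, 0, 0, 0, 0], [-0.0619, 0.4505, 0, 0, 0, 0], [-0.0619, 0.4505, 0, 0, 0, 0], [-0.0619, 0.4505, 0, 0, 0, 0], [-0.0619, 0.4505, 0, 0, 0, 0], [-0.0619, 0.4505, 0, 0, 0, 0], [-0.0619, 0.4505, 0, 0, 0, 0], [-0.0619, 0.4505, 0, 0, 0, 0]]
  grip: 1

```text
t: 24.35
tool_pos: [0.5534, 0.3308, 0.1009]
eef_rot: [0.001, 1.0, -0.001, -0.0]
force: [-0.1, -1.0, -0.5]
finger_gap: 0.0858
grasp_force: 0.0
```

Emit:
drive_tool:
  deltas:
    - [[0, 0.002, 0.06, 0, 0, 0], [0, 0.002, 0.1, 0, 0, 0], [0, 0.002, 0.12, 0, 0, 0], [0, 0.002, 0.1265, 0, 0, 0], [0, 0.002, 0.1265, 0, 0, 0]]

```text
t: 24.98
tool_pos: [0.554, 0.3354, -0.0243]
eef_rot: [0.0, 1.0, 0.0, 0.001]
force: [0.4, 0.2, 0.3]
finger_gap: 0.0858
grasp_force: 0.0
```

Emit:
drive_tool:
  deltas:
    - [[0, 0, 0, 0, 0, 0], [0, 0, 0, 0, 0, 0], [0, 0, 0, 0, 0, 0], [0, 0, 0, 0, 0, 0], [0, 0, 0, 0, 0, 0]]
  grip: -1

```text
t: 25.6
tool_pos: [0.5542, 0.3361, -0.0231]
eef_rot: [-0.0, 1.0, 0.001, 0.001]
force: [-2.8, -1.2, 10.7]
finger_gap: 0.0592
grasp_force: 62.7
```

Emit:
drive_tool:
  deltas:
    - [[0, 0, -0.02, 0, 0, 0], [0, 0, -0.06, 0, 0, 0], [0, 0, -0.12, 0, 0, 0], [0, 0, -0.12, 0, 0, 0]]

```text
t: 26.1
tool_pos: [0.5567, 0.3377, 0.1016]
eef_rot: [0.0, 1.0, 0.003, 0.004]
force: [0.2, -0.4, -1.0]
finger_gap: 0.0591
grasp_force: 64.9
```

Emit:
drive_tool:
  deltas:
    - [[-0.0375, -0.4695, 0, 0, 0, 0], [-0.0375, -0.4695, 0, 0, 0, 0], [-0.0375, -0.4695, 0, 0, 0, 0], [-0.0375, -0.4695, 0, 0, 0, 0], [-0.0375, -0.4695, 0, 0, 0, 0], [-0.0375, -0.4695, 0, 0, 0, 0], [-0.0375, -0.4695, 0, 0, 0, 0], [-0.0375, -0.4695, 0, 0, 0, 0], [-0.0375, -0.4695, 0, 0, 0, 0], [-0.0375, -0.4695, 0, 0, 0, 0]]

```text
t: 27.35
tool_pos: [0.5906, -0.1329, 0.0948]
eef_rot: [-0.0, 1.0, 0.0, -0.0]
force: [0.6, 0.7, -0.1]
finger_gap: 0.0591
grasp_force: 64.9
```

Emit:
drive_tool:
  deltas:
    - [[0, -0.001, 0.05, 0, 0, 0], [0, -0.001, 0.08, 0, 0, 0], [0, -0.001, 0.09, 0, 0, 0], [0, -0.001, 0.096, 0, 0, 0], [0, -0.001, 0.097, 0, 0, 0], [0, -0.001, 0.097, 0, 0, 0]]

```text
t: 28.1
tool_pos: [0.5915, -0.135, -0.0013]
eef_rot: [-0.0, 1.0, -0.0, 0.001]
force: [-0.5, 1.0, -0.1]
finger_gap: 0.0591
grasp_force: 64.9
```

Emit:
drive_tool:
  deltas:
    - [[0, 0, 0.001, 0, 0, 0], [0, 0, 0.002, 0, 0, 0], [0, 0, 0.002, 0, 0, 0]]

```text
t: 28.48
tool_pos: [0.5909, -0.135, -0.004]
eef_rot: [-0.0, 1.0, 0.0, 0.0]
force: [-0.5, 0.1, 3.3]
finger_gap: 0.0594
grasp_force: 65.2
```

Emit:
drive_tool:
  deltas:
    - [[0, 0, 0, 0, 0, 0], [0, 0, 0, 0, 0, 0], [0, 0, 0, 0, 0, 0], [0, 0, -0.03, 0, 0, 0], [0, 0, -0.09, 0, 0, 0], [0, 0, -0.1, 0, 0, 0]]
  grip: 0.85

```text
t: 29.22
tool_pos: [0.5933, -0.1356, 0.0998]
eef_rot: [0.0, 1.0, -0.0, 0.003]
force: [-0.3, 0.5, -0.3]
finger_gap: 0.0786
grasp_force: 0.0
```

Emit:
drive_tool:
  deltas:
    - [[0.046, 0.2495, 0, 0, 0, 0.4236], [0.046, 0.2495, 0, 0, 0, 0.4236], [0.046, 0.2495, 0, 0, 0, 0.4236], [0.046, 0.2495, 0, 0, 0, 0.4236], [0.046, 0.2495, 0, 0, 0, 0.4236], [0.046, 0.2495, 0, 0, 0, 0.4236], [0.046, 0.2495, 0, 0, 0, 0.4236], [0.046, 0.2495, 0, 0, 0, 0.4236], [0.046, 0.2495, 0, 0, 0, 0.4236], [0.046, 0.2495, 0, 0, 0, 0.4236]]
  grip: 0.1

```text
t: 30.48
tool_pos: [0.5447, 0.1144, 0.0957]
eef_rot: [0.616, 0.787, 0.0, -0.0]
force: [-0.1, 0.2, 1.1]
finger_gap: 0.0471
grasp_force: 0.0
```

```bash
python3 - <<'E'
from h import *
f,s=snap('scene','p3');g,s=snap('wrist','p3w');print(s['tool_pos'],s['eef_rot'].round(4),s['finger_gap'],s['qpos'].round(2))
Q=Rt.from_quat(s['eef_rot']).as_matrix();print('x az',np.degrees(np.arctan2(Q[1,0],Q[0,0])))
for X in((.5446,.1145,.0075),(.5387,.1387,.0075),(.5506,.0903,.0075)):print(proj(g,X,s).round(1))
for n,F in(('s',f),('w',g)):
    for c in('green','red'):
        for b in blobs(F,c,25):print(n,c,b[0],b[1],onz(F,b[0],.0075,F.get('s') if n=='w' else None).round(4))
a=cv2.resize(f['pixels'][200:340,320:480,::-1],None,fx=3,fy=3,interpolation=cv2.INTER_CUBIC)
b=g['pixels'][80:400,160:480,::-1]
c=np.zeros((420,800,3),np.uint8);c[:420,:480]=a;c[:320,480:800]=b;cv2.imwrite('pics/p3c.png',c)
E
```

```text
[0.54468699 0.11437724 0.09573402] [ 6.167e-01  7.872e-01  1.000e-04 -1.000e-04] 0.046804560335495744 [-0.7   0.47  0.55  1.9  -0.32  0.86  0.25]
x az 103.84759502908608
[317.3 192.4]
[317.4 163.9]
[317.3 219.2]
s green [150.8, 33.8] [145, 28, 12, 13, 77] [0.7214 1.0461 0.0075]
s green [131.0, 116.4] [120, 110, 24, 14, 140] [0.4235 0.6786 0.0075]
s green [341.6, 187.3] [339, 183, 6, 9, 29] [0.6357 0.0595 0.0075]
s red [187.4, 28.4] [182, 20, 13, 19, 123] [0.8362 0.9833 0.0075]
s red [110.4, 115.5] [100, 108, 22, 16, 148] [0.3847 0.7252 0.0075]
s red [392.3, 132.6] [389, 129, 8, 8, 37] [0.8875 0.0898 0.0075]
s red [147.1, 136.8] [139, 135, 16, 4, 51] [0.4074 0.5682 0.0075]
s red [205.2, 172.9] [200, 171, 11, 5, 40] [0.434  0.3423 0.0075]
s red [271.2, 222.6] [262, 214, 20, 19, 297] [0.4425 0.106  0.0075]
w green [317.1, 185.4] [309, 167, 17, 38, 540] [0.543  0.1205 0.0075]
w green [404.4, 267.4] [395, 260, 18, 16, 179] [0.6411 0.0625 0.0075]
w red [181.5, 184.3] [150, 153, 64, 62, 2807] [0.4308 0.0939 0.0075]
```

View pics/p3c.png

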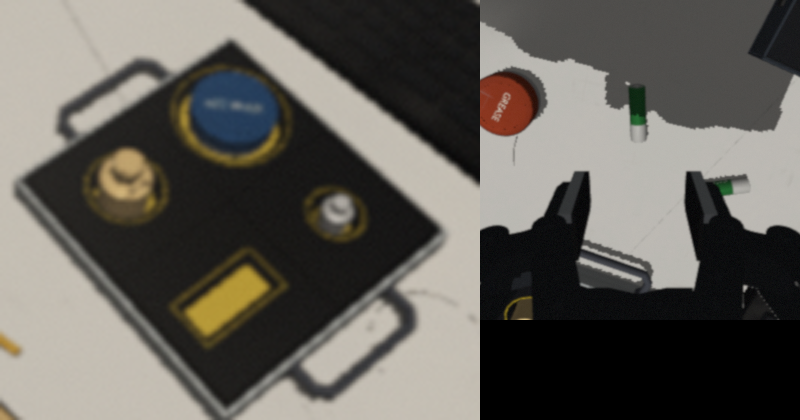

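All three are seated: wax (235,105), brass (125,180), steel (337,210). The cell in the wrist view lies at (317,192), aligned with the tool exactly as predicted. Gripping the cell.

Emit:
drive_tool:
  deltas:
    - [[0, 0, 0.06, 0, 0, 0], [0, 0, 0.095, 0, 0, 0], [0, 0, 0.112, 0, 0, 0], [0, 0, 0.117, 0, 0, 0], [0, 0, 0.117, 0, 0, 0]]

```text
t: 31.2
tool_pos: [0.5454, 0.1146, -0.0205]
eef_rot: [0.617, 0.787, 0.001, 0.0]
force: [-0.1, -0.2, 0.5]
finger_gap: 0.0469
grasp_force: 0.0
```

Emit:
drive_tool:
  deltas:
    - [[0, 0, 0, 0, 0, 0], [0, 0, 0, 0, 0, 0], [0, 0, 0, 0, 0, 0], [0, 0, 0, 0, 0, 0], [0, 0, 0, 0, 0, 0]]
  grip: -1

```text
t: 31.82
tool_pos: [0.5454, 0.1148, -0.0201]
eef_rot: [0.617, 0.787, 0.001, 0.0]
force: [-2.0, -0.1, 8.0]
finger_gap: 0.0112
grasp_force: 58.6
```

Emit:
drive_tool:
  deltas:
    - [[0, 0, -0.02, 0, 0, 0], [0, 0, -0.06, 0, 0, 0], [0, 0, -0.12, 0, 0, 0], [0, 0, -0.12, 0, 0, 0], [0, 0, -0.12, 0, 0, 0]]

```text
t: 32.45
tool_pos: [0.5445, 0.1149, 0.0991]
eef_rot: [0.617, 0.787, 0.0, -0.0]
force: [-0.6, 0.4, -0.1]
finger_gap: 0.0115
grasp_force: 58.6
```

Emit:
drive_tool:
  deltas:
    - [[-0.304, -0.1465, 0, 0, 0, -0.3697], [-0.304, -0.1465, 0, 0, 0, -0.3697], [-0.304, -0.1465, 0, 0, 0, -0.3697], [-0.304, -0.1465, 0, 0, 0, -0.3697], [-0.304, -0.1465, 0, 0, 0, -0.3697], [-0.304, -0.1465, 0, 0, 0, -0.3697], [-0.304, -0.1465, 0, 0, 0, -0.3697], [-0.304, -0.1465, 0, 0, 0, -0.3697], [-0.304, -0.1465, 0, 0, 0, -0.3697], [-0.304, -0.1465, 0, 0, 0, -0.3697]]

```text
t: 33.7
tool_pos: [0.4748, -0.2148, 0.0984]
eef_rot: [0.084, 0.996, 0.0, -0.0]
force: [-0.1, 0.3, -0.5]
finger_gap: 0.0113
grasp_force: 58.7
```

```bash
python3 - <<'E'
from h import *
s=status.get_state();Q=Rt.from_quat(s['eef_rot']).as_matrix();print(s['tool_pos'],np.degrees(np.arctan2(Q[1,0],Q[0,0])),s['finger_gap'])
print('to go in tool axes',Q.T@(np.array([.4751,-.2157,0.01])-s['tool_pos']))
E
```

```text
[ 0.47475441 -0.21480564  0.09844838] 170.33045409821315 0.01127693564141416
to go in tool axes [-0.00053962 -0.00084405  0.0884479 ]
```

Emit:
drive_tool:
  deltas:
    - [[0, -0.001, 0.05, 0, 0, 0], [0, -0.001, 0.075, 0, 0, 0], [0, -0.001, 0.087, 0, 0, 0], [0, -0.001, 0.094, 0, 0, 0], [0, -0.001, 0.0955, 0, 0, 0], [0, -0.001, 0.0955, 0, 0, 0]]

```text
t: 34.45
tool_pos: [0.4751, -0.2167, 0.0039]
eef_rot: [0.085, 0.996, -0.0, 0.001]
force: [-0.5, -1.2, 0.7]
finger_gap: 0.0114
grasp_force: 58.7
```

Emit:
drive_tool:
  deltas:
    - [[0, 0, 0.001, 0, 0, 0], [0, 0, 0.002, 0, 0, 0], [0, 0, 0.002, 0, 0, 0]]

```text
t: 34.83
tool_pos: [0.4746, -0.2165, 0.0013]
eef_rot: [0.085, 0.996, 0.0, 0.0]
force: [-0.1, 1.0, 0.1]
finger_gap: 0.0116
grasp_force: 58.7
```

Emit:
drive_tool:
  deltas:
    - [[0, 0, 0.001, 0, 0, 0], [0, 0, 0.001, 0, 0, 0]]

```text
t: 35.08
tool_pos: [0.4746, -0.2166, 0.0009]
eef_rot: [0.085, 0.996, 0.0, 0.0]
force: [-2.3, 2.0, 9.7]
finger_gap: 0.0112
grasp_force: 60.0
```

Emit:
drive_tool:
  deltas:
    - [[0, 0, 0, 0, 0, 0], [0, 0, 0, 0, 0, 0], [0, 0, 0, 0, 0, 0], [0, 0, -0.03, 0, 0, 0], [0, 0, -0.09, 0, 0, 0], [0, 0, -0.15, 0, 0, 0], [0.05, 0.1, -0.2, 0, 0, 0], [0.05, 0.2, -0.2, 0, 0, 0], [0.05, 0.2, -0.2, 0, 0, 0], [0.05, 0.2, -0.2, 0, 0, 0]]
  grip: 0

```text
t: 36.33
tool_pos: [0.4588, -0.0073, 0.2009]
eef_rot: [0.082, 0.997, 0.001, 0.0]
force: [0.1, -0.6, -0.4]
finger_gap: 0.0426
grasp_force: 0.0
```

```bash
python3 - <<'E'
from h import *
f,s=snap('scene','p4');print(s['tool_pos'],s['finger_gap'])
g,s=snap('wrist','p4w')
for c in('green','red','blue'):
    for F,S in((f,None),(g,s)):
        for b in blobs(F,c,25):
            X=onz(F,b[0],.033 if c!='red' else .0075,S)
            if .35<X[0]<.66 and -.3<X[1]<.4:print(c,b[0],b[1],X.round(4))
a=cv2.resize(f['pixels'][200:340,320:480,::-1],None,fx=3,fy=3,interpolation=cv2.INTER_CUBIC)
c=np.zeros((420,800,3),np.uint8);c[:,:480]=a;c[:200,480:800]=cv2.resize(g['pixels'][:,:,::-1],(320,200));cv2.imwrite('pics/p4c.png',c)
E
```

```text
[ 0.45878001 -0.00726942  0.20086005] 0.04255249758047993
green [341.5, 187.3] [339, 183, 6, 9, 31] [0.6174 0.046  0.033 ]
green [394.1, 299.3] [387, 294, 15, 12, 77] [ 0.4689 -0.2159  0.033 ]
green [135.5, 206.0] [126, 192, 20, 28, 381] [ 0.4681 -0.2136  0.033 ]
red [205.2, 172.8] [200, 171, 11, 5, 39] [0.4342 0.3426 0.0075]
red [266.9, 217.7] [262, 214, 12, 9, 57] [0.4453 0.1236 0.0075]
red [627.6, 90.6] [612, 76, 28, 28, 329] [0.4337 0.3418 0.0075]
red [406.5, 130.7] [383, 108, 48, 47, 1619] [0.4378 0.1022 0.0075]
blue [397.4, 236.4] [384, 224, 29, 26, 493] [ 0.5935 -0.1341  0.033 ]
blue [220.1, 282.5] [203, 265, 37, 43, 918] [ 0.5817 -0.1451  0.033 ]
```

View pics/p4c.png

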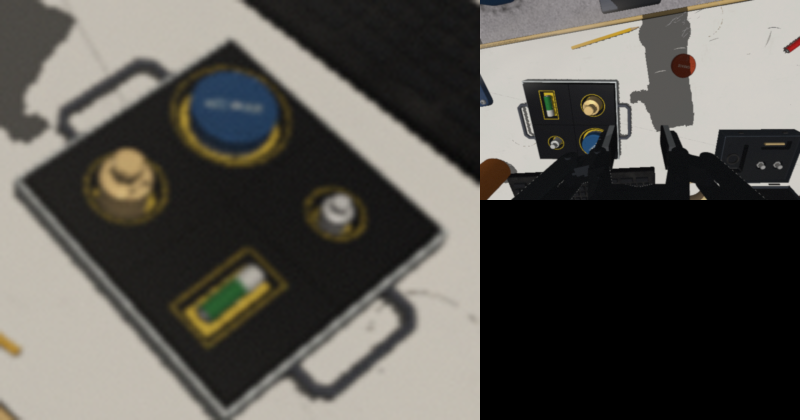

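The final view shows wax, brass, steel and cell all in their wells, with the cell along its slot at (233,292). The red tin and red cell haven't moved. Handing in.

```bash
python3 -c "
from plant import job
print(job.hand_in())"
```

```text
the job is handed in; nothing more can be done
None
```

I packed the wax tin, brass mass, steel mass and nearest green cell into their wells and handed the job in at about 36 s of the 102 s allowed; the last images show all four in place and both red things unmoved, but no verdict came back.

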